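# Stamp the wrapped pack through the press guard

### The job

Push the wrapped pack along the channel of the stamping press until it sits fully home against the end stop; then reach down through the window in the guard and press the lever right down, keep it fully down for a second and let it spring back up. Only push the pack, never lift it, and do not touch the guard. Leave everything else on the table where it is.

Things in the scene. Friction and masses are not known exactly. Their poses are not given: they have to be found in the camera images.
- press: Fixed grey stamping press. Origin on the table under it; its x axis is the push direction (roughly the robot's right to left), z up. Base plate x -210 to 130 mm, 130 wide, 12 thick. Grey head, 100 wide, from x = -35 on, z 85 to 110, overhangs the channel with a stamp below it; the guard on top reaches out to x = -50.
- stop (a point): End stop of the channel: centre of the foot of the flat grey face at x = 45 mm in the press frame, z = 12 (base plate top). The channel runs from it towards the press's -x, centred on y = 0: two straight rails, 66 apart inside, tops at z = 30, from x = -160 to 40.
- pack: Brown paper pack tied with white string in the channel: rigid, 170 (x) x 60 x 45 mm high, 0.25 to 0.45 kg, loose, x along the press's x. Origin: centre of underside, at z = 12. Starts 35 to 65 short of the stop. Home: leading end on the stop, origin at x = -40 in the press frame (85 before the stop), near end at x = -125, 75 out from the guard.
- guard: Guard on the press head, fixed: level aluminium frame 110 (x) x 100 mm, 5 thick, clear side panels below it, one window 80 (x) x 70 (y). Origin: centre of the window on the frame's upper face, 165 above the table; axes as the press. Not to be touched; an open gripper may be wider than the window.
- lever_pad (a point): Centre of the upper face of the lever's flat steel paddle, 40 (press x) x 30 mm, level and centred below the window: at rest 10 below the frame's upper face, about 34 below it when fully pressed. Press it downwards.
- lever (a joint): Spring lever: 0 up at rest, grows as pressed, stop at 0.30 rad. Hinge along the press's y, 80 mm from the paddle centre towards the press's +x. About 3 N on the paddle starts it, about 7 N brings it to the stop; it springs back up by itself.
- pack_b: another wrapped pack like the one in the press (170 x 60 x 45), lying on the table on the far side of the press; origin at centre of underside. Sizes in mm. Leave alone.
- pack_c: a third such wrapped pack (170 x 60 x 45) lying on the table, farther to the right; origin at centre of underside. Sizes in mm. Leave alone.
- tin: round blue lidded tin, diameter 174, height 60, on the table at the left; origin at centre of underside. Sizes in mm. Leave alone.
- inkpad: flat grey ink-pad case 100 x 65 x 21 lying on the table between the robot and the press; origin at centre of underside. Sizes in mm. Leave alone.
- mug: white mug, diameter 80, height 90, on the table at the left; origin at centre of underside. Sizes in mm. Leave alone.
- tape: grey tape dispenser 150 x 60, 85 high, on the table at the right near the robot; origin at centre of underside. Sizes in mm. Leave alone.
- jar: glass jar with a steel cap, diameter 70, height 100, on the table at the right; origin at centre of underside. Sizes in mm. Leave alone.
There are look-alikes about, which are no part of the job. Leave any purple or red look-alike of the pack alone.

How it is judged:
By the outcome, as a careful person would: the job done as asked, in the order asked, and still so for the second after the job is handed in, with the robot touching nothing.
It also fails if it takes over 50 s, if anything falls off the work surface, if the arm or the gripper's body presses on something with over 40 N, if the wrist force passes 120 N, or if a joint passes its speed limit or range.

### The arm

A 6-joint arm with a two-finger parallel gripper is mounted at the origin on the work surface. World frame = base frame: x ahead of the robot, y to its left, z up, the work surface at z = 0. Lengths are in m, angles in rad, forces in N, time in s.
With the tool pointing down it reaches from about 0.425 to 0.95 m from the base axis. Payload 3.5 kg.
Tool frame: the origin (TCP) lies at the very end of the fingers, on their centre line; the grasp point (between the pads) lies 19 mm behind it; z points along the fingers, y is the line along which they close (so a half turn about z gives the same grasp; the last joint's range is limited). The gripper opens to 85 mm and grips with 20 to 120 N. Pads are 22 mm wide; open, the fingers measure 114 mm over their backs; the gripper's body (76 mm by 85 mm) begins 54 mm behind the grasp point. The pads swing forward as they close: fully open they stand 13 mm farther back than shut.
Start: joints at [1.045, 0.286, 1.577, -0, 1.279, -0.15], TCP at [0.248, 0.628, 0.231] pointing down, gripper open.
Joint ranges: [-2.77, 2.77], [-0.9, 2.22], [0.21, 2.48], [-1.53, 4.67], [0.24, 2.81], [-2.84, 2.84]. Speed limits (rad/s): [2.79, 2.79, 3.14, 3.14, 3.14, 3.14].

### API

Orientations are given as a unit quaternion [x, y, z, w].
In Python, from rig import * gives the robot as it stands.
- The arm moves only by the tool servo_tool, never from a script. Its argument "deltas" is a list of rows, each a list of 7 numbers: the shift along the tool's x, y, z in m, then the turn, a rotation vector about the tool's x, y, z in rad, then the opening, from 0 (shut) to 1 (fully open). A call has 1 to 12 rows; each row is the pose to reach, as a shift and turn from the pose commanded when the call began, along the tool's axes at that moment; what a row does not reach only later rows make up. A row lasts 1/12 s, in which the tool goes at most 41.7 mm and 7.16 degrees, less where a joint would pass 70% of its speed; a pose out of reach is approached as far as the arm can. A call with a gripper value outside its range is refused whole. The fingers move at their own pace and stop on an object; "grip_force" is the grip in N (left out, the last holds). Time passes only in rows, so rows that repeat a pose let the fingers close. It gives the time, the measured TCP pose, the force, the opening and the grip force at its end, in the units of the state.
- state(): the state, without advancing time (a new reading comes with each control period).
- get_image(name): name is "scene" or "top" or "wrist"; returns (picture, depth): 420x560x3 uint8, blue, green, red; 420x560 float32, m along the optical axis (not along the pixel's ray), 0 where there is no reading.
- calibration(name): a dict with "intrinsics" (3x3 intrinsics, pixels), "extrinsics" (4x4, takes a point from world to camera coordinates). Camera axes: x right, y up, looking along -z (the intrinsics and any distortion apply to the point x, -y, -z); pixel columns grow to the right and rows downward; lengths in m; the calibration is good to about 2 mm. A picture is of the moment at which its call begins: read the wrist's pose just before it. calibration takes no time and is no camera call; for the wrist camera it gives the pose at the moment of the call.
- sign_off(): hands the job in; it is judged then, once.
The state is a dict: "time_s": time; "joint_positions": joint angles; "dq": joint speeds; "effort": joint torques, N m; "ee_pos": TCP position; "orientation": TCP orientation; "ft_force": force on the tool from outside, world axes, zero at the start; "torque": the same for the moment, N m; "width": finger opening in m; "finger_force": force on a finger pad.
Only numpy, scipy, OpenCV 4.12 (cv2) and the standard library are available. Lean on these libraries where they do the work, as an engineer would, in place of code of your own. Each camera call takes 0.05 s, during which the arm holds its last target. There are 200 camera calls.

## Working session

There is one attempt and no reset: what is moved stays moved. The work goes in short steps, Python scripts to look and compute and a tool call to move; the robot and the scene stay as the last step left them, time stands still between calls to the robot, and variables do not carry over. Pictures are saved under pics/ and viewed, at most 10 in all, crops included, and the job is handed in when it is done.

Besides the shell and the picture viewer there is one more tool, called after ">>>" as name(argument=value, ...), one argument or row to a line, values as JSON. servo_tool: Moves the arm, as the interface text tells. Its arguments: {"type":"object","properties":{"deltas":{"type":"array","items":{"type":"array","items":{"type":"number"}}},"grip_force":{"type":"number"}},"required":["deltas"]}

```bash
mkdir -p pics
cat > h.py <<'E'
from rig import *
import numpy as np, cv2
from scipy.spatial.transform import Rotation as R
def cast(cal,u,v,z):
    "pixel -> world point on plane of height z"
    K=np.array(cal["intrinsics"]);E=np.array(cal["extrinsics"])
    d=np.linalg.inv(K)@[u,v,1]; d=np.array([d[0],-d[1],-d[2]])
    Rm=E[:3,:3];c=-Rm.T@E[:3,3];w=Rm.T@d
    return c+w*(z-c[2])/w[2]
def cloud(cal,dep):
    K=np.array(cal["intrinsics"]);E=np.array(cal["extrinsics"])
    v,u=np.indices(dep.shape)
    p=np.stack([(u-K[0,2])/K[0,0]*dep,-(v-K[1,2])/K[1,1]*dep,-dep],-1)
    return (p-E[:3,3])@E[:3,:3]
E
python3 - <<'E'
from h import *
s=state();print(s)
for n in("top","scene"):
    c=calibration(n);print(n,{k:(np.array(x).round(4).tolist() if not isinstance(x,str) else x) for k,x in c.items()})
    im,d=get_image(n);cv2.imwrite(f"pics/{n}0.png",im);np.savez(f"{n}0.npz",im=im,d=d)
E
```

```text
{'time_s': 0.0, 'joint_positions': array([ 1.04500128e+00,  2.87179625e-01,  1.57820777e+00,  7.08207963e-06,
        1.27861328e+00, -1.49978880e-01]), 'dq': array([ 0.0013838 ,  0.00162292, -0.00109841,  0.00114709,  0.00063865,
        0.0014861 ]), 'effort': array([ 7.43411620e-04, -4.05990100e+01, -2.92622155e+01, -6.05983359e-05,
        5.95812657e-03, -3.00213166e-06]), 'ee_pos': array([0.24736234, 0.62731838, 0.22992122]), 'orientation': array([ 1.86805081e-01,  9.82396260e-01, -1.13480935e-03, -4.02320866e-04]), 'ft_force': array([-0.41806557,  0.27513665,  0.38228608]), 'torque': array([ 0.0108333 ,  0.00742719, -0.02478063]), 'finger_force': 0.0, 'width': 0.08530891342912955}
top {'intrinsics': [[411.9977, 0.0, 281.5964], [0.0, 411.9977, 205.6305], [0.0, 0.0, 1.0]], 'extrinsics': [[-0.0134, -0.9998, -0.017, 0.0546], [0.986, -0.016, 0.1661, -0.5229], [-0.1664, -0.0146, 0.986, -1.3048], [0.0, 0.0, 0.0, 1.0]]}
scene {'intrinsics': [[517.8799, 0.0, 277.7657], [0.0, 517.8799, 214.2197], [0.0, 0.0, 1.0]], 'extrinsics': [[-0.7925, 0.6098, -0.0087, 0.3706], [-0.511, -0.6562, 0.5553, 0.2165], [0.3329, 0.4445, 0.8316, -1.7173], [0.0, 0.0, 0.0, 1.0]]}
```

View pics/top0.png

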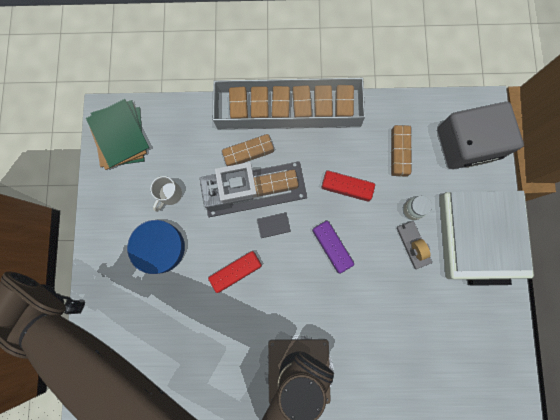

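View pics/scene0.png

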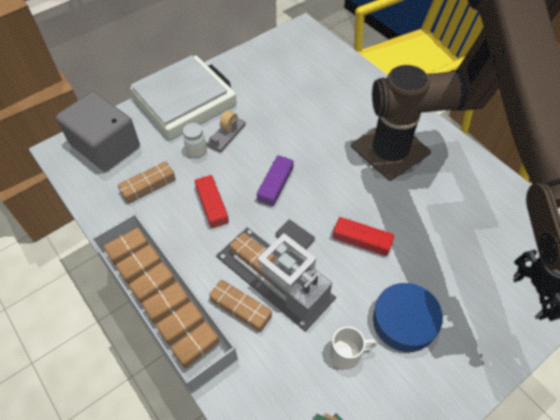

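The top view shows the press: white guard frame around (236,182), pack in the channel at (278,182), and base plate from (202,190) to (305,187). The red box at (348,185) lies behind the push start. I'll crop and measure.

Run:
```python
from h import *
for n,(x0,y0,x1,y1) in {"top":(190,125,390,225)}.items():
    im=np.load(f"{n}0.npz")["im"]
    cv2.imwrite(f"pics/{n}crop.png",cv2.resize(im[y0:y1,x0:x1],None,fx=4,fy=4,interpolation=cv2.INTER_CUBIC))
z=np.load("top0.npz");im,d=z["im"],z["d"];c=calibration("top");P=cloud(c,d)
sub=(slice(125,225),slice(190,390));Q=P[sub];I=im[sub].astype(int)
hsv=cv2.cvtColor(im[sub],cv2.COLOR_BGR2HSV)
def rect(m,name):
    pts=Q[m]; r=cv2.minAreaRect((pts[:,:2]*1000).astype(np.float32)); print(name,m.sum(),np.round(r[0],1),np.round(r[1],1),round(r[2],2),"z",np.percentile(pts[:,2],[5,50,95]).round(4))
Z=Q[...,2]
rect((Z>.155)&(Z<.172),"guard")
br=(hsv[...,0]<20)&(hsv[...,1]>60)
n,lab,st,ce=cv2.connectedComponentsWithStats(((Z>.035)&(Z<.075)).astype(np.uint8))
for i in range(1,n):
    if st[i,4]>60: rect(lab==i,f"mid{i} {ce[i].round()+[190,125]}")
n,lab,st,ce=cv2.connectedComponentsWithStats(((Z>.006)&(Z<.035)).astype(np.uint8))
for i in range(1,n):
    if st[i,4]>60: rect(lab==i,f"low{i} {ce[i].round()+[190,125]}")
```

```text
guard 688 [579.4 198.9] [101.6 138.8] 10.26 z [0.1562 0.1644 0.1684]
mid10 [247. 149.] 870 [719.3 160.3] [ 62.1 169.7] 19.24 z [0.0389 0.0444 0.0491]
mid11 [276. 182.] 789 [606.3  66.3] [ 67.  140.6] 10.72 z [0.0486 0.0564 0.061 ]
mid12 [348. 185.] 918 [ 591.4 -174.2] [169.8  61.8] 72.92 z [0.0389 0.0444 0.0491]
low3 [282. 126.] 370 [804.   20.1] [496.5   9.6] 89.79 z [0.007  0.019  0.0322]
low57 [252. 158.] 106 [693.7 147.8] [  5.6 157.8] 18.07 z [0.011  0.0225 0.034 ]
low87 [269. 191.] 1431 [588.9 140.3] [132.  339.5] 10.27 z [0.0077 0.0125 0.0301]
low141 [345. 194.] 89 [ 564.1 -163.6] [165.2   6.3] 71.69 z [0.0084 0.021  0.0333]
low180 [274. 220.] 287 [477.5  79. ] [41.9 99.8] 10.27 z [0.0162 0.0206 0.0244]
```

View pics/topcrop.png

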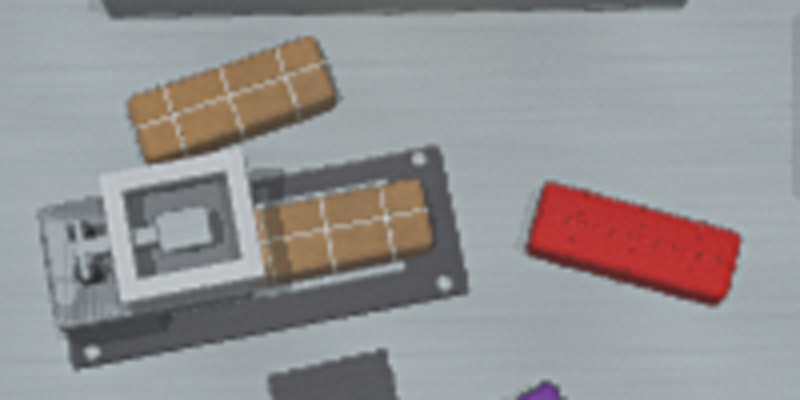

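```bash
cat >> h.py <<'E'
th=np.deg2rad(100.26);U=np.array([np.cos(th),np.sin(th),0]);V=np.array([-U[1],U[0],0]);O=np.array([.5818,.1797,0])
def W(x,y,z): return O+x*U+y*V+[0,0,z]      # press frame (m) -> world
def L(p): q=np.array(p)-O; return np.array([q@U,q@V,q[2]])
RT=R.from_matrix(np.c_[U,-V,[0,0,-1]])       # tool x along push, z down
def delta(x,y,z,s=None):
    s=s or state(); r=R.from_quat(s["orientation"])
    return np.r_[r.inv().apply(W(x,y,z)-s["ee_pos"]),(r.inv()*RT).as_rotvec()].round(4)
E
python3 - <<'E'
from h import *
s=state();c=calibration("wrist");E=np.array(c["extrinsics"]);cw=-E[:3,:3].T@E[:3,3]
r=R.from_quat(s["orientation"])
print("cam in tool",r.inv().apply(cw-s["ee_pos"]),"look",r.inv().apply(-E[2,:3]),"right",r.inv().apply(E[0,:3]))
print(delta(-.225,0,.20),W(-.225,0,.2),np.linalg.det(RT.as_matrix()))
E
```

```text
cam in tool [ 0.07027311 -0.00070209 -0.14277778] look [-2.77517189e-01 -7.23982358e-04  9.60720399e-01] right [-6.52427531e-04  9.99999627e-01  5.65119919e-04]
[-5.9390e-01 -4.8490e-01  3.0900e-02 -2.1000e-03  8.0000e-04  1.0159e+00] [ 0.62187594 -0.04170217  0.2       ] 1.0
```

```bash
sed -i 's/^RT=.*/RT=R.from_matrix(np.c_[V,U,[0,0,-1]])  # tool x to robot side, y along push, z down/' h.py
python3 - <<'E'
from h import *
print(delta(-.228,0,.16))
E
```

```text
[-0.5955 -0.4874  0.0709 -0.002  -0.0009 -0.5548]
```

>>> servo_tool(
  deltas=[
    [-0.02,-0.016,0,0,0,-0.02,0],
    [-0.05,-0.041,0,0,0,-0.06,0],
    [-0.08,-0.065,0,0,0,-0.1,0],
    [-0.11,-0.09,0,0,0,-0.14,0],
    [-0.14,-0.115,0,0,0,-0.18,0],
    [-0.17,-0.139,0,0,0,-0.22,0],
    [-0.2,-0.164,0,0,0,-0.26,0],
    [-0.23,-0.188,0,0,0,-0.3,0],
    [-0.26,-0.213,0,0,0,-0.34,0],
    [-0.29,-0.237,0,0,0,-0.38,0],
    [-0.32,-0.262,0,0,0,-0.42,0],
    [-0.35,-0.287,0,0,0,-0.46,0],
  ],
  grip_force=40,
)

```text
time_s: 1.1
ee_pos: [0.4681, 0.2307, 0.231]
orientation: [-0.043, 0.999, -0.0, -0.0]
ft_force: [0.1, 0.3, 0.2]
width: -0.0
finger_force: 0.0
```

Run:
```python
from h import *
print(delta(-.228,0,.16),state()["joint_positions"].round(2))
```

```text
[-0.13   -0.2876  0.0709 -0.     -0.0005 -0.0927] [ 0.26 -0.05  1.95  0.    1.25 -1.39]
```

>>> servo_tool(
  deltas=[
    [-0.017,-0.037,0,0,0,-0.02,0],
    [-0.034,-0.074,0,0,0,-0.04,0],
    [-0.05,-0.111,0,0,0,-0.06,0],
    [-0.067,-0.148,0,0,0,-0.08,0],
    [-0.083,-0.185,0,0,0,-0.093,0],
    [-0.1,-0.222,0,0,0,-0.093,0],
    [-0.115,-0.255,0.01,0,0,-0.093,0],
    [-0.126,-0.278,0.03,0,0,-0.093,0],
    [-0.13,-0.288,0.055,0,0,-0.093,0],
    [-0.13,-0.288,0.071,0,0,-0.093,0],
    [-0.13,-0.288,0.071,0,0,-0.093,0],
    [-0.13,-0.288,0.071,0,0,-0.093,0],
  ],
)

```text
time_s: 2.1
ee_pos: [0.6206, -0.0434, 0.1587]
orientation: [-0.088, 0.996, 0.001, -0.002]
ft_force: [0.5, 0.3, 0.3]
width: -0.0001
finger_force: 0.0
```

Run:
```python
from h import *
s=state();c=calibration("wrist");im,d=get_image("wrist");cv2.imwrite("pics/w1.png",im);np.savez("w1.npz",im=im,d=d)
print(L(s["ee_pos"]),delta(-.228,0,.03,s),s["joint_positions"].round(2))
P=cloud(c,d);Lp=(P-O)@np.c_[U,V,[0,0,1]]
hsv=cv2.cvtColor(im,cv2.COLOR_BGR2HSV);b=(hsv[...,0]>5)&(hsv[...,0]<22)&(hsv[...,1]>70)&(d>0)&(abs(Lp[...,1])<.045)&(Lp[...,2]>.045)&(Lp[...,2]<.065)&(Lp[...,0]>-.3)
q=Lp[b];print(b.sum(),q[:,0].min() if b.any() else None,np.percentile(q,[1,50,99],axis=0).round(4) if b.any() else "")
```

```text
[-0.22648704  0.00153381  0.15865402] [-0.002  -0.0017  0.1286  0.0016 -0.0035 -0.0022] [-0.23  0.24  1.77  0.    1.13 -1.98]
13512 -0.1884150981669324 [[-0.1871 -0.0276  0.0478]
 [-0.1073  0.0047  0.0569]
 [-0.0229  0.0295  0.0586]]
```

View pics/w1.png

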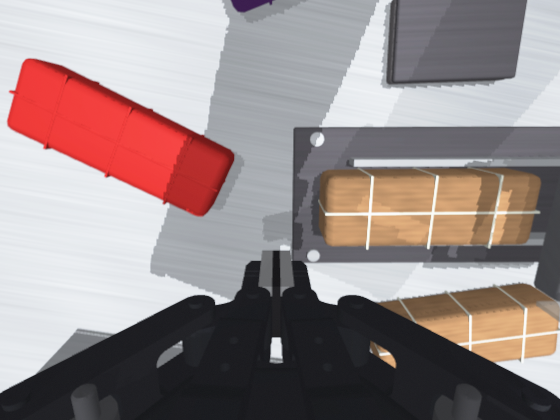

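The wrist view shows the pack's near end at about (320,207), between the rails, with the shut fingers at (275,265) just short of it. pack_b is at lower right and the red box at left. Both are clear.

Run:
```python
from h import *
s=state();c=calibration("wrist");z=np.load("w1.npz");P=cloud(c,z["d"])
T=R.from_quat(s["orientation"]).inv().apply((P-s["ee_pos"]).reshape(-1,3));v=z["d"].ravel()>0
for a in range(0,110,10):
    m=v&(T[:,2]<-a/1e3+.003)&(T[:,2]>-a/1e3-.01)&(abs(T[:,0])<.06)&(abs(T[:,1])<.12)
    if m.sum()>5: print(a,m.sum(),"y",np.percentile(T[m,1],[1,99]).round(4),"x max",np.percentile(T[m,0],99).round(4))
```

```text
0 215 y [-0.0132  0.0112] x max 0.0117
10 747 y [-0.0141  0.0122] x max 0.0117
20 936 y [-0.0142  0.0124] x max 0.0118
30 1149 y [-0.0138  0.012 ] x max 0.0122
40 2816 y [-0.0312  0.0293] x max 0.014
50 7825 y [-0.0381  0.0365] x max 0.0138
60 8004 y [-0.0458  0.0442] x max 0.0176
70 14452 y [-0.0532  0.0517] x max 0.0178
80 19637 y [-0.0581  0.0578] x max 0.0179
90 11726 y [-0.0573  0.0575] x max 0.0206
100 1302 y [-0.0193  0.0178] x max 0.0211
```

>>> servo_tool(
  deltas=[
    [-0.002,-0.002,0.02,0,-0.002,-0.002,0],
    [-0.002,-0.002,0.045,0,-0.002,-0.002,0],
    [-0.002,-0.002,0.07,0,-0.002,-0.002,0],
    [-0.002,-0.002,0.095,0,-0.002,-0.002,0],
    [-0.002,-0.002,0.115,0,-0.002,-0.002,0],
    [-0.002,-0.002,0.126,0,-0.002,-0.002,0],
    [-0.002,0.003,0.126,0,-0.002,-0.002,0],
    [-0.002,0.008,0.126,0,-0.002,-0.002,0],
  ],
)

```text
time_s: 2.82
ee_pos: [0.623, -0.0349, 0.0356]
orientation: [-0.09, 0.996, -0.0, 0.002]
ft_force: [-0.6, -0.4, 0.5]
width: 0.0003
finger_force: 0.0
```

Run:
```python
from h import *
s=state();print(L(s["ee_pos"]),delta(-.140,0,.032,s))
```

```text
[-0.21849864 -0.00234029  0.03559949] [ 0.0023  0.0785  0.0036 -0.0005  0.0035  0.0003]
```

>>> servo_tool(
  deltas=[
    [0.001,0.006,0.002,0,0.003,0,0],
    [0.002,0.012,0.002,0,0.003,0,0],
    [0.002,0.018,0.002,0,0.003,0,0],
    [0.002,0.024,0.002,0,0.003,0,0],
    [0.002,0.03,0.002,0,0.003,0,0],
    [0.002,0.036,0.002,0,0.003,0,0],
    [0.002,0.042,0.002,0,0.003,0,0],
    [0.002,0.048,0.002,0,0.003,0,0],
    [0.002,0.054,0.002,0,0.003,0,0],
    [0.002,0.06,0.002,0,0.003,0,0],
    [0.002,0.066,0.002,0,0.003,0,0],
    [0.002,0.07,0.002,0,0.003,0,0],
  ],
)

```text
time_s: 3.82
ee_pos: [0.6091, 0.033, 0.0338]
orientation: [-0.09, 0.996, -0.001, 0.001]
ft_force: [1.4, -5.7, 4.7]
width: 0.0001
finger_force: 2.9
```

Run:
```python
from h import *
s=state();print(L(s["ee_pos"]),delta(-.138,0,.034,s),"F",s["ft_force"]@U)
```

```text
[-0.14926264 -0.00074609  0.03380348] [ 0.0007  0.0113 -0.0002 -0.0021  0.0019  0.0006] F -5.856735193392478
```

>>> servo_tool(
  deltas=[
    [0,0.002,0,0,0,0,0],
    [0,0.004,0,0,0,0,0],
    [0,0.006,0,0,0,0,0],
    [0,0.008,0,0,0,0,0],
    [0,0.009,0,0,0,0,0],
  ],
)

```text
time_s: 4.23
ee_pos: [0.6074, 0.0415, 0.0335]
orientation: [-0.09, 0.996, -0.001, 0.001]
ft_force: [0.4, -4.8, 5.3]
width: -0.0002
finger_force: 3.0
```

Run:
```python
from h import *
s=state();print(L(s["ee_pos"]),"F",s["ft_force"]@U)
```

```text
[-0.1405246  -0.00054446  0.03352511] F -4.829157820395889
```

>>> servo_tool(
  deltas=[
    [0,0.001,0,0,0,0,0],
    [0,0.002,0,0,0,0,0],
    [0,0.003,0,0,0,0,0],
    [0,0.004,0,0,0,0,0],
  ],
)

```text
time_s: 4.57
ee_pos: [0.6072, 0.043, 0.0336]
orientation: [-0.09, 0.996, -0.003, 0.001]
ft_force: [2.1, -15.8, 4.0]
width: 0.0
finger_force: 7.7
```

Run:
```python
from h import *
s=state();print(L(s["ee_pos"]),"F",s["ft_force"]@U)
```

```text
[-0.13900676 -0.00064731  0.03362945] F -15.96880784837083
```

>>> servo_tool(
  deltas=[
    [0,0.001,0,0,0,0,0],
    [0,0.001,0,0,0,0,0],
    [0,0.001,0,0,0,0,0],
  ],
)

```text
time_s: 4.82
ee_pos: [0.6073, 0.043, 0.0337]
orientation: [-0.09, 0.996, -0.004, 0.001]
ft_force: [3.0, -14.4, 3.8]
width: 0.0
finger_force: 7.6
```

Run:
```python
from h import *
s=state();print(L(s["ee_pos"]),"F",s["ft_force"]@U)
```

```text
[-0.13903538 -0.0007793   0.03365071] F -14.689430235832825
```

Firm contact: the force has tripled, motion has stopped, and the near end is at about -126 mm. Backing off, then up.

>>> servo_tool(
  deltas=[
    [0,-0.004,0,0,0,0,0],
    [0,-0.012,0,0,0,0,0],
    [0,-0.025,0,0,0,0,0],
    [0,-0.04,0,0,0,0,0],
    [0,-0.045,-0.02,0,0,0,0],
    [0,-0.045,-0.055,0,0,0,0],
    [0,-0.045,-0.09,0,0,0,0],
    [0,-0.045,-0.13,0,0,0,0],
    [0,-0.045,-0.165,0,0,0,0],
    [0,-0.045,-0.19,0,0,0,0],
    [0,-0.045,-0.2,0,0,0,0],
    [0,-0.045,-0.2,0,0,0,0],
  ],
)

```text
time_s: 5.82
ee_pos: [0.6151, 0.002, 0.2356]
orientation: [-0.089, 0.996, -0.001, 0.002]
ft_force: [0.2, 0.5, 0.6]
width: -0.0001
finger_force: 0.0
```

Run:
```python
from h import *
s=state();c=calibration("wrist");im,d=get_image("wrist");cv2.imwrite("pics/w2.png",im);np.savez("w2.npz",im=im,d=d)
print(L(s["ee_pos"]),delta(.005,0,.235,s))
P=cloud(c,d);Lp=(P-O)@np.c_[U,V,[0,0,1]]
hsv=cv2.cvtColor(im,cv2.COLOR_BGR2HSV);b=(hsv[...,0]>5)&(hsv[...,0]<22)&(hsv[...,1]>70)&(d>0)&(abs(Lp[...,1])<.045)&(Lp[...,2]>.035)&(Lp[...,2]<.065)&(Lp[...,0]>-.3)
q=Lp[b];print(np.percentile(q,[0.3,50,99],axis=0).round(4))
g=(Lp[...,2]>.158)&(Lp[...,2]<.17)&(abs(Lp[...,1])<.06)&(Lp[...,0]<.07)&(Lp[...,0]>-.07)&(d>0)&(im.min(-1)>90)
q=Lp[g];print(len(q),np.percentile(q,[1,50,99],axis=0).round(4))
```

```text
[-0.18077036 -0.00107793  0.23557292] [ 0.0011  0.1858  0.0003 -0.0016  0.0046 -0.0003]
[[-0.1268 -0.0277  0.0353]
 [-0.0747  0.0047  0.0569]
 [-0.0213  0.0286  0.0589]]
6853 [[-0.052  -0.0493  0.1595]
 [-0.0371  0.0011  0.165 ]
 [ 0.0244  0.0501  0.1666]]
```

View pics/w2.png

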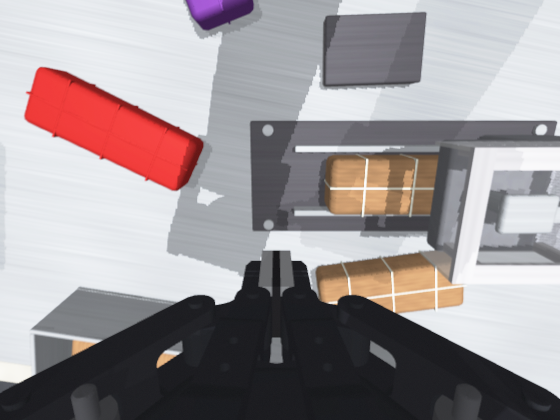

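The wrist view shows the pack's near end at (328,185), now -127 mm. The guard edge measures -52 mm where -50 is expected, so both carry the same 2 mm offset and the pack is home. Next, over the window.

>>> servo_tool(
  deltas=[
    [0.001,0.015,0,0,0.003,0,0],
    [0.001,0.045,0,0,0.003,0,0],
    [0.001,0.075,0,0,0.003,0,0],
    [0.001,0.105,0,0,0.003,0,0],
    [0.001,0.135,0,0,0.003,0,0],
    [0.001,0.16,0,0,0.003,0,0],
    [0.001,0.178,0,0,0.003,0,0],
    [0.001,0.184,0,0,0.003,0,0],
    [0.001,0.184,0,0,0.003,0,0],
    [0.001,0.184,0,0,0.003,0,0],
  ],
)

```text
time_s: 6.7
ee_pos: [0.5789, 0.1834, 0.2303]
orientation: [-0.09, 0.996, -0.001, -0.004]
ft_force: [0.5, 0.5, 0.1]
width: 0.0001
finger_force: 0.0
```

Run:
```python
from h import *
s=state();c=calibration("wrist");im,d=get_image("wrist");cv2.imwrite("pics/w3.png",im);np.savez("w3.npz",im=im,d=d)
print(L(s["ee_pos"]),delta(.003,0,.175,s),s["joint_positions"].round(2))
P=cloud(c,d);Lp=(P-O)@np.c_[U,V,[0,0,1]]
g=(Lp[...,2]>.161)&(Lp[...,2]<.17)&(d>0)&(abs(Lp[...,1])<.06)&(abs(Lp[...,0]-.005)<.07)
q=Lp[g];print(len(q),np.percentile(q,[1,50,99],axis=0).round(4))
g=(Lp[...,2]>.145)&(Lp[...,2]<.1585)&(d>0)&(abs(Lp[...,1])<.025)&(abs(Lp[...,0]-.005)<.028)
q=Lp[g];print("pad",len(q),np.percentile(q,[1,50,99],axis=0).round(4))
```

```text
[0.00420511 0.00218406 0.23027836] [-0.0026 -0.0012  0.0553 -0.0003 -0.0074  0.0008] [ 0.14  0.14  1.75 -0.    1.26 -1.61]
10110 [[-0.051  -0.0486  0.1624]
 [ 0.0038  0.0204  0.1652]
 [ 0.058   0.0502  0.1667]]
pad 2420 [[-0.0158 -0.014   0.1508]
 [ 0.0057  0.0014  0.155 ]
 [ 0.0319  0.0151  0.1566]]
```

View pics/w3.png

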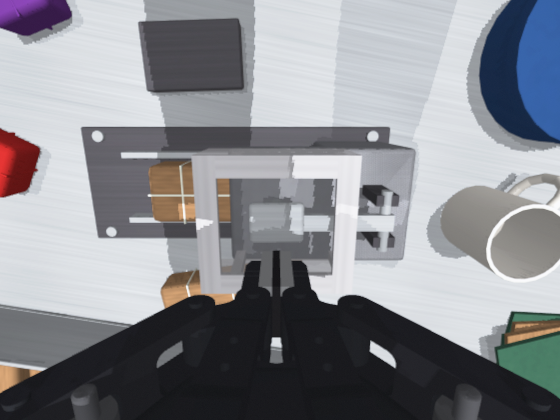

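The wrist view shows the guard window at about (277,210), the paddle at (270,220), and the fingers over them. Both are centred near press (3.5, 0.8) mm.

>>> servo_tool(
  deltas=[
    [-0.001,-0.001,0.01,0,-0.006,0,0],
    [-0.001,-0.001,0.025,0,-0.006,0,0],
    [-0.001,-0.001,0.04,0,-0.006,0,0],
    [-0.001,-0.001,0.05,0,-0.006,0,0],
    [-0.001,-0.001,0.055,0,-0.006,0,0],
    [-0.001,-0.001,0.055,0,-0.006,0,0],
    [-0.001,-0.001,0.055,0,-0.006,0,0],
  ],
)

```text
time_s: 7.33
ee_pos: [0.5809, 0.1823, 0.1772]
orientation: [-0.089, 0.996, 0.0, 0.001]
ft_force: [0.4, 0.3, -0.9]
width: -0.0
finger_force: 0.0
```

Run:
```python
from h import *
s=state();print(L(s["ee_pos"]),delta(.0035,.0008,.131,s),s["ft_force"])
```

```text
[0.00272556 0.00041896 0.17724568] [ 0.0005  0.0008  0.0462 -0.      0.0019 -0.0005] [ 0.3806947   0.30724493 -0.87897728]
```

>>> servo_tool(
  deltas=[
    [0,0.001,0.008,0,0,0,0],
    [0,0.001,0.016,0,0,0,0],
    [0,0.001,0.022,0,0,0,0],
    [0,0.001,0.027,0,0,0,0],
    [0,0.001,0.032,0,0,0,0],
    [0,0.001,0.037,0,0,0,0],
    [0,0.001,0.041,0,0,0,0],
    [0,0.001,0.043,0,0,0,0],
    [0,0.001,0.044,0,0,0,0],
    [0,0.001,0.044,0,0,0,0],
  ],
)

```text
time_s: 8.17
ee_pos: [0.5806, 0.1844, 0.1339]
orientation: [-0.089, 0.996, 0.001, 0.001]
ft_force: [-2.5, 0.3, 6.3]
width: -0.0001
finger_force: 2.9
```

Run:
```python
from h import *
s=state();print(L(s["ee_pos"]),s["ft_force"])
```

```text
[0.00487928 0.00031936 0.13389762] [-2.48747701  0.32501867  6.29170325]
```

Nearly at the stop. A few mm more, then hold.

>>> servo_tool(
  deltas=[
    [0,0,0.001,0,0,0,0],
    [0,0,0.002,0,0,0,0],
    [0,0,0.003,0,0,0,0],
    [0,0,0.004,0,0,0,0],
    [0,0,0.004,0,0,0,0],
  ],
)

```text
time_s: 8.58
ee_pos: [0.5807, 0.1847, 0.1321]
orientation: [-0.09, 0.996, 0.001, 0.001]
ft_force: [-6.3, -0.5, 12.5]
width: -0.0002
finger_force: 6.1
```

Run:
```python
from h import *
s=state();print(L(s["ee_pos"]),s["ft_force"])
```

```text
[0.00513285 0.00016831 0.13214751] [-6.30445622 -0.52932191 12.54178124]
```

>>> servo_tool(
  deltas=[
    [0,0,0.001,0,0,0,0],
    [0,0,0.002,0,0,0,0],
    [0,0,0.002,0,0,0,0],
    [0,0,0.002,0,0,0,0],
    [0,0,0.002,0,0,0,0],
    [0,0,0.002,0,0,0,0],
    [0,0,0.002,0,0,0,0],
    [0,0,0.002,0,0,0,0],
    [0,0,0.002,0,0,0,0],
    [0,0,0.002,0,0,0,0],
    [0,0,0.002,0,0,0,0],
    [0,0,0.002,0,0,0,0],
  ],
)

```text
time_s: 9.58
ee_pos: [0.5808, 0.1848, 0.1319]
orientation: [-0.09, 0.996, 0.001, 0.001]
ft_force: [-10.4, -0.4, 19.7]
width: 0.0002
finger_force: 9.1
```

Run:
```python
from h import *
s=state();c=calibration("wrist");im,d=get_image("wrist");np.savez("w4.npz",im=im,d=d);cv2.imwrite("pics/w4.png",im)
print(L(s["ee_pos"]),s["ft_force"])
```

```text
[5.23331433e-03 9.21954726e-05 1.31867009e-01] [-10.36815279  -0.42270502  19.67935571]
```

View pics/w4.png

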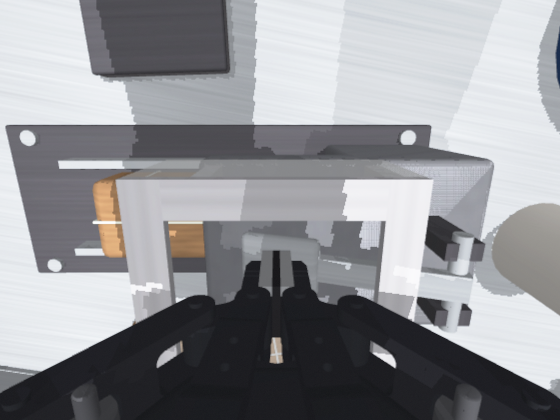

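The wrist view shows the fingers on the paddle at (280,250), clear of the window edges. The paddle stays put as the force rises to 20 N, so it is on its stop. I'll hold a bit longer, then let it up.

>>> servo_tool(
  deltas=[
    [0,0,0,0,0,0,0],
    [0,0,0,0,0,0,0],
    [0,0,0,0,0,0,0],
    [0,0,0,0,0,0,0],
    [0,0,0,0,0,0,0],
    [0,0,0,0,0,0,0],
    [0,0,-0.003,0,0,0,0],
    [0,0,-0.008,0,0,0,0],
    [0,0,-0.015,0,0,0,0],
    [0,0,-0.022,0,0,0,0],
    [0,0,-0.03,0,0,0,0],
    [0,0,-0.04,0,0,0,0],
  ],
)

```text
time_s: 10.63
ee_pos: [0.5799, 0.1839, 0.1667]
orientation: [-0.089, 0.996, 0.0, 0.0]
ft_force: [0.4, -0.9, -0.2]
width: -0.0004
finger_force: 0.0
```

>>> servo_tool(
  deltas=[
    [0,0,-0.015,0,0,0,0],
    [0,0,-0.035,0,0,0,0],
    [0,0,-0.06,0,0,0,0],
    [0,-0.02,-0.085,0,0,0,0],
    [0,-0.05,-0.1,0,0,0,0],
    [0,-0.08,-0.1,0,0,0,0],
    [0,-0.11,-0.1,0,0,0,0],
    [0,-0.14,-0.1,0,0,0,0],
    [0,-0.165,-0.1,0,0,0,0],
    [0,-0.18,-0.1,0,0,0,0],
    [0,-0.18,-0.1,0,0,0,0],
    [0,-0.18,-0.1,0,0,0,0],
  ],
)

```text
time_s: 11.63
ee_pos: [0.6123, 0.0066, 0.2669]
orientation: [-0.089, 0.996, 0.001, 0.001]
ft_force: [-0.1, 0.6, -0.6]
width: 0.0003
finger_force: 0.0
```

Run:
```python
from h import *
for n in("wrist","top"):
    s=state();c=calibration(n);im,d=get_image(n)
    P=cloud(c,d);Lp=(P-O)@np.c_[U,V,[0,0,1]]
    hsv=cv2.cvtColor(im,cv2.COLOR_BGR2HSV);b=(hsv[...,0]>5)&(hsv[...,0]<22)&(hsv[...,1]>70)&(d>0)&(abs(Lp[...,1])<.045)&(Lp[...,2]>.035)&(Lp[...,2]<.065)&(Lp[...,0]>-.3)&(Lp[...,0]<0)
    g=(Lp[...,2]>.12)&(Lp[...,2]<.1585)&(d>0)&(abs(Lp[...,1])<.012)&(abs(Lp[...,0]-.004)<.015)
    for m in (b,g):
        if m.sum()>5: print(n,m.sum(),np.percentile(Lp[m],[.5,50,99],axis=0).round(4).tolist())
    cv2.imwrite(f"pics/{n}5.png",im)
print(s["time_s"],s["ft_force"],L(s["ee_pos"]))
```

```text
wrist 4500 [[-0.1268, -0.0287, 0.0359], [-0.0753, 0.0038, 0.0569], [-0.0233, 0.0286, 0.0588]]
wrist 1100 [[-0.0109, -0.0119, 0.1206], [0.0027, 0.0003, 0.1551], [0.0185, 0.0117, 0.1567]]
top 136 [[-0.0833, -0.0288, 0.0397], [-0.0607, -0.0059, 0.0568], [-0.048, 0.0276, 0.0625]]
top 72 [[-0.0107, -0.0115, 0.1487], [0.0044, 0.0002, 0.1548], [0.0185, 0.0113, 0.1585]]
11.6833 [ 0.05520514  0.39290197 -0.19849682] [-0.17497004  0.00075222  0.26698373]
```

View pics/wrist5.png

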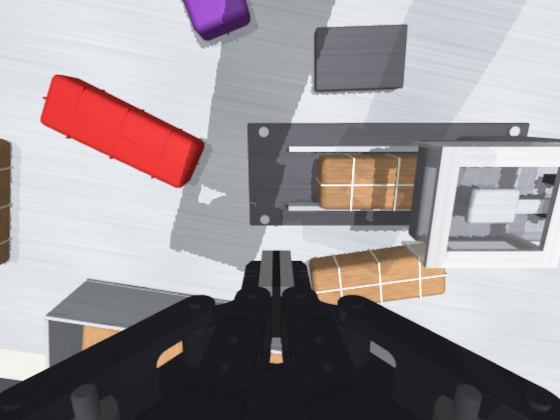

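The pack is still home, with its near end at (320,180) and measuring -127 mm. The paddle at (492,205) is back up at z = 0.155 m, and the arm is clear.

```bash
python3 -c "
from rig import *
print(sign_off())"
```

```text
the job is handed in; nothing more can be done
None
```

The pack is home against the end stop, and the lever was pressed fully down, held for over a second, and has sprung back up. I saw no contact with the guard, moved nothing else, and handed the job in at about 12 s.

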